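# Rock the pouring-hole plug out of a plaster mould

## Robot

A 6-joint arm with a two-finger parallel gripper is mounted at the origin on the work surface. World frame = base frame: x ahead of the robot, y to its left, z up, the work surface at z = 0. Lengths are in mm, angles in degrees, forces in N, time in s.
With the tool pointing down it reaches from about 275 to 750 mm from the base axis. Payload 10.2 kg.
Tool frame: the origin (TCP) lies on the front face of the gripper's body, between the roots of the fingers; the fingertips stand manip.tips_ahead ahead of it and the grasp point (between the pads) lies 45 mm ahead of it (manip.tips_ahead is the distance from the TCP to the fingertips, in mm); z points along the fingers, y is the line along which they close (so a half turn about z gives the same grasp; the last joint's range is limited). The gripper opens to 88 mm and grips with 3 to 60 N. Pads are 18 mm wide; open, the fingers measure 123 mm over their backs; the gripper's body (75 mm by 187 mm) begins 45 mm behind the grasp point.
Start: joints at [57.101, 17.928, 85.812, -0, 76.261, -12.8], TCP at [180.429, 493.028, 302.72] pointing down, gripper open.
Joint ranges: [-168.41, 168.41], [-55.51, 124.54], [10.69, 146.95], [-70.63, 250.63], [1, 178], [-165.06, 165.06]. Speed limits (degrees/s): [136.94, 136.94, 172.46, 180, 180, 180].

## Interface

Orientations are given as [roll, pitch, yaw] about the fixed x, y, z axes, in that order (R = Rz(yaw) Ry(pitch) Rx(roll)).
In Python, from plant import manip gives the robot as it stands.
- The arm moves only by the shell command python3 -m pendant 'ROWS'. ROWS is text: rows parted by semicolons, each of 7 numbers parted by spaces: the shift along the tool's x, y, z in mm, then the turn, a rotation vector about the tool's x, y, z in rad, then the finger opening in mm, from 0 to 88.1. In form: x y z rx ry rz gripper; .... A call has 1 to 8 rows; each row shifts and turns the commanded pose from where the row before left it, along the tool's axes as they then stand; what a row does not reach is not made up. A row lasts 1/10 s, in which the tool goes at most 50 mm and 8.59 degrees, less where a joint would pass 70% of its speed; a pose out of reach is approached as far as the arm can. A call with a gripper value outside its range is refused whole. The fingers move at their own pace and stop on an object; the grip force is fixed at half the most. Time passes only in rows, so rows that do not move let the fingers close. It gives the time, the measured TCP pose, the force, the opening and the grip force at its end, in the units of the state.
- manip.state(): the state, without advancing time (a new reading comes with each control period).
- manip.snapshot(name): name is "side" or "top" or "wrist"; returns (picture, depth): 420x560x3 uint8, blue, green, red; 420x560 float32, mm along the optical axis (not along the pixel's ray), 0 where there is no reading.
- manip.get_calibration(name): a dict with "K" (3x3 intrinsics, pixels), "xyz" and "orientation" of the camera in the world. Camera axes: x right, y down, z forward; pixel columns grow to the right and rows downward; lengths in mm; the calibration is good to about 2 mm. A picture is of the moment at which its call begins: read the wrist's pose just before it. get_calibration takes no time and is no camera call; for the wrist camera it gives the pose at the moment of the call.
- manip.hand_in(): hands the job in; it is judged then, once.
The state is a dict: "time": time; "joint_pos": joint angles; "dq": joint speeds; "tau": joint torques, N m; "ee_pos": TCP position; "tool_rot": TCP orientation; "contact_force": force on the tool from outside, world axes, zero at the start; "torque": the same for the moment, N m; "width": finger opening in mm; "gripper_force": force on a finger pad.
Only numpy, scipy, OpenCV 4.12 (cv2) and the standard library are available. Lean on these libraries where they do the work, as an engineer would, in place of code of your own. Each camera call takes 0.05 s, during which the arm holds its last target. There are 200 camera calls.

## Task

The blue-handled plug is stuck in the white plaster mould because two stiff brass keepers overlap its shoulders: grip its blue tab and, with it still down in its seat, rock it side to side, well over towards one keeper and then the other, until it has shoved both back and comes free. Never push the keepers with the robot itself and never force the plug up against them. Then lift it out and finish still holding it upright and still over its seat, its bottom just clear of the keepers (about 3 cm), leaving the other pottery and tools where they are.

Things in the scene. Friction and masses are not known exactly. Their poses are not given: they have to be found in the camera images.
- mould: fixed white plaster block, 100 (x) x 150 (y) x 52 high; origin at the centre of its underside, on the table; z up. Its position and yaw (up to 35 degrees) change. Two brass keepers lie on its top at +y and -y, each 34 (x) x 50 (y), from 57 to 69 above the table; nothing on it stands higher but the plug's tab
- seat (a point): floor of the seat, where the plug's foot stands, 12 above the mould's underside, at its centre; the foot's slot here is 43 (x) x 19 (y) and 8 deep, the open space above it 43 x 68. Lean the plug along the mould's y about this point: about 10 degrees is possible each way, and 8 degrees leaves a keeper about 5.5 mm back, 10 degrees about 8 mm
- plug: loose plug, 170 to 350 g, origin at the centre of its underside, z up along its tab. Upwards from the origin: dark wood foot 40 (x) x 16 (y), 0 to 14; dark wood shoulder 40 (x) x 50 (y), 14 to 40; blue plastic tab with two white bands, 20 (x) x 40 (y), 40 to 112. At the start it stands upright in the seat, its axes along the mould's: pinch the tab across x, high up (about 92)
- plug_top (a point): middle of the top end of the blue tab, 112 from the plug's origin along its z
- nose_left (a point): top inner edge, middle, of the keeper on the mould's +y side, 69 above the table
- nose_right (a point): the same on the keeper at the mould's -y side
- keeper_left (a joint): how far (m) the keeper on the mould's +y side is pushed outward, 0 to 0.009; starts at 0 to 0.0015. At 0 its inner edge is 21 mm from the mould's centre plane, over the plug's shoulder (25 mm, with a gap 5 mm high between) and 1 mm clear of the tab (20 mm). The shoulder passes beyond 0.0045. Held by friction, it takes about 6 N to push and stays where it is left
- keeper_right (a joint): the same for the keeper on the mould's -y side, growing as it is pushed outward towards -y
- green_cup: bystander: green glazed cup, 72 across, 70 high, origin under its centre
- clay_cup: bystander: terracotta cup, 80 across, 80 high, origin under its centre
- vase: bystander: white bottle vase, 104 across, 140 high, origin under its centre
- bowl: bystander: blue bowl, 130 across, 55 high, origin under its centre
- brush: bystander: flat brush with a wooden handle, lying on the table close to the mould's +x side; under 30 high
- spatula: bystander: spatula lying on the table

How it is judged (in metres and radians):
On the way, in this order (a step that is already met when the one before it is completed fails the run):
1. the plug, still in its seat, has shoved one keeper back past 2.5 mm (value of joint any of keeper_left, keeper_right above 0.0025 m and z of plug in the frame of mould below 0.022 m), for 0.05 s.
2. rocked the other way, still in its seat, it has shoved both keepers back past 2.5 mm (value of joint each of keeper_left, keeper_right above 0.0025 m and z of plug in the frame of mould below 0.022 m), for 0.05 s.
At the end, for the whole second after the job is handed in: The plug is held by the fingers, still and within 0.2 rad of upright, touching neither mould nor keepers, its bottom 6 to 66 mm above the keepers' tops and within 30 mm (horizontally) of the mould's centre; both keepers remain pushed back by more than 2.5 mm (z of plug in the frame of mould between 0.075 and 0.135 m and horizontal distance between plug and mould below 0.03 m and angle between plug's own z axis and vertical below 0.2 rad and linear speed of plug below 0.03 m/s and contact force between plug and the fingers above 2 N and contact force between plug and mould below 0.2 N and value of joint each of keeper_left, keeper_right above 0.0025 m); the arm keeps its last pose, push and grip.
It fails at once if a keeper is pushed by the robot itself (contact force between any of the arm, the fingers and keeper_left above 1.5 N or contact force between any of the arm, the fingers and keeper_right above 1.5 N).
It fails at once if the plug is forced against a keeper with more than 45 N (contact force between plug and keeper_left above 45 N or contact force between plug and keeper_right above 45 N).
It fails at once if a bystander is moved by more than 40 mm (distance of any of green_cup, clay_cup, vase, bowl, brush, spatula from where it was at the start of the episode above 0.04 m).
It also fails if it takes over 40 s, if anything falls off the work surface, if the arm or the gripper's body presses on something with over 40 N, if the wrist force passes 120 N, or if a joint passes its speed limit or range.

## Working session

There is one attempt and no reset: what is moved stays moved. The work goes in short steps, Python scripts to look and compute and a shell command to move; the robot and the scene stay as the last step left them, time stands still between calls to the robot, and variables do not carry over. Pictures are saved under pics/ and viewed, at most 10 in all, crops included, and the job is handed in when it is done.

```bash
mkdir -p pics; ls; python3 - <<'E'
from plant import manip
import cv2,numpy as np
s=manip.state();print(s);print(manip.tips_ahead)
for n in("top","side"):
    p,d=manip.snapshot(n);cv2.imwrite(f"pics/{n}1.png",p);np.savez(f"{n}1.npz",p=p,d=d);print(n,manip.get_calibration(n))
E
```

```text
pics
{'time': 0.0, 'joint_pos': array([ 5.71008410e+01,  1.79596174e+01,  8.58526985e+01, -1.53399837e-03,
        7.62613213e+01, -1.28006959e+01]), 'dq': array([-0.07421483,  0.08297504,  0.00792027, -0.00503419,  0.05767638,
        0.01361182]), 'tau': array([ 4.11570818e-04, -4.02212334e+01, -2.52267355e+01,  6.94279955e-02,
        3.51883820e-02, -1.18923190e-04]), 'ee_pos': array([180.3410832 , 492.88158821, 302.16808376]), 'tool_rot': array([-1.79927863e+02, -1.48624587e-02,  1.59901893e+02]), 'contact_force': array([ 0.0254169 , -0.60124292,  0.29009318]), 'torque': array([-0.01875561,  0.02132347, -0.00119501]), 'gripper_force': 0.0, 'width': 87.97675845414935}
64.0
top {'K': array([[401.57386881,   0.        , 277.21120955],
       [  0.        , 401.57386881, 212.16777401],
       [  0.        ,   0.        ,   1.        ]]), 'xyz': array([ 353.63026602,   55.53945087, 1177.2321874 ]), 'orientation': array([-170.0325595 ,    1.36271769,  -90.88350567])}
side {'K': array([[411.62059599,   0.        , 286.03876083],
       [  0.        , 411.62059599, 207.20267689],
       [  0.        ,   0.        ,   1.        ]]), 'xyz': array([  24.74303276, -481.30908543,  986.31423365]), 'orientation': array([-140.94459881,    0.48871125,  -44.26525968])}
```

View pics/top1.png

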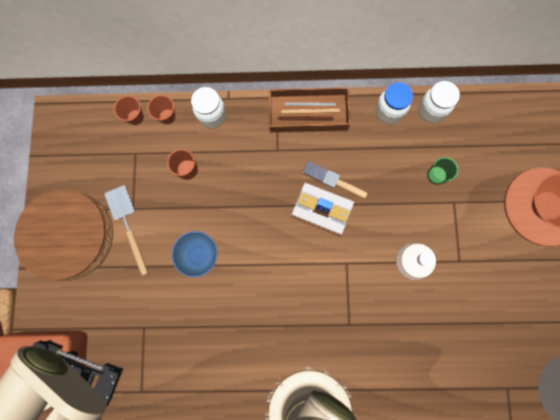

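View pics/side1.png

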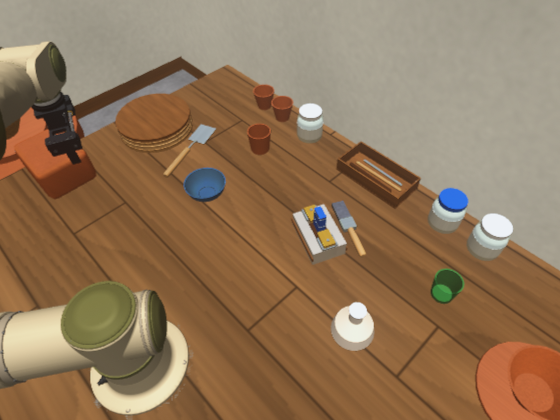

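The top view shows the mould at about (323,208) with brass keepers at (307,202) and (340,214), the blue tab at (323,207), and the brush above it (the +x side). The side view confirms this layout.

```bash
cat >h.py <<'E'
import numpy as np,cv2
from scipy.spatial.transform import Rotation as R
from plant import manip
def rot(o): return R.from_euler('xyz',o,degrees=True)
def cast(c,uv,z):
    uv=np.atleast_2d(np.float64(uv)); d=np.c_[uv,np.ones(len(uv))]@np.linalg.inv(c['K']).T
    d=rot(c['orientation']).apply(d); return c['xyz']+d*((z-c['xyz'][2])/d[:,2])[:,None]
def blobs(p,lo,hi,roi,amin=20):
    x0,y0,x1,y1=roi; m=cv2.inRange(cv2.cvtColor(p,cv2.COLOR_BGR2HSV),lo,hi); k=np.zeros_like(m);k[y0:y1,x0:x1]=m[y0:y1,x0:x1]
    n,l,s,c=cv2.connectedComponentsWithStats(k)
    return [(s[i,4],c[i],np.argwhere(l==i)[:,::-1]) for i in range(1,n) if s[i,4]>=amin]
E
python3 - <<'E'
from h import *
for n,roi in(("top",(285,175,365,240)),("side",(285,195,350,265))):
    p=np.load(n+"1.npz")['p'];c=manip.get_calibration(n)
    for nm,lo,hi,z in(("brass",(15,120,120),(32,255,255),69),("blue",(100,120,60),(130,255,255),100),("white",(0,0,140),(180,60,255),52)):
        for a,ct,px in blobs(p,lo,hi,roi):
            w=cast(c,px,z)[:,:2].astype(np.float32); r=cv2.minAreaRect(w)
            print(n,nm,a,ct.round(1),cast(c,ct,z)[0].round(1),np.round(r[0],1),np.round(r[1],1),round(r[2],1))
E
```

```text
top brass 151 [308.1 201.3] [578.3  -8.5  69. ] [579.   -8.3] [48.2 29.1] 65.8
top brass 157 [337.8 213.1] [543.  -90.1  69. ] [543.9 -90.3] [48.9 30.9] 68.8
top blue 137 [323.8 205. ] [560.8 -49.2 100. ] [560.5 -49. ] [36.9 29. ] 69.9
top white 193 [328.1 178.8] [646.3 -68.6  52. ] [641.7 -59.9] [80.6 32.6] 88.7
top white 553 [327.1 196.1] [595.8 -64.2  52. ] [595.5 -63.9] [153.2  35.6] 68.8
top white 673 [318.2 218.6] [531.1 -36.4  52. ] [532.1 -36.3] [153.   39.6] 65.8
side brass 119 [309.5 211. ] [5.763e+02 2.000e-01 6.900e+01] [572.7   1.9] [59.7 32.9] 37.4
side brass 193 [325.5 237.7] [540.5 -93.9  69. ] [540.5 -93.9] [53.7 34.4] 67.4
side brass 33 [294. 257.] [436.6 -77.4  69. ] [437.7 -76.3] [27.6 15.7] 45.3
side blue 130 [319.7 215.7] [565.9 -46.9 100. ] [565.9 -47.8] [62.2 27.2] 43.2
side blue 25 [318.4 227.1] [535.1 -70.6 100. ] [534.3 -68.5] [17.2 32.6] 12.7
side white 344 [332.9 227.7] [590.1 -78.4  52. ] [593.4 -64.5] [151.7  29.3] 66.8
side white 508 [307.7 232.5] [527.7 -40.2  52. ] [531.9 -37.7] [152.1  36.5] 66.7
side white 99 [345.3 222.1] [629.8 -89.9  52. ] [628.9 -87.5] [44.  25.5] 40.2
```

```bash
python3 -m pendant '0 0 0 0 0 0.1475 88;0 0 0 0 0 0.1475 88;0 0 0 0 0 0.1475 88;0 0 0 0 0 0.1475 88;0 0 0 0 0 0.1475 88;0 0 0 0 0 0.1475 88'
python3 -m pendant '0 0 0 0 0 0.1475 88;0 0 0 0 0 0.1475 88;0 0 0 0 0 0.1475 88;0 0 0 0 0 0.1475 88;0 0 0 0 0 0.1475 88'
python3 -m pendant '-25 40 0 0 0 0 88;-25 40 0 0 0 0 88;-25 40 0 0 0 0 88;-25 40 0 0 0 0 88;-25 40 0 0 0 0 88;-25 40 0 0 0 0 88;-25 40 0 0 0 0 88'
python3 -m pendant '-25 40 0 0 0 0 88;-25 40 0 0 0 0 88;-25 40 0 0 0 0 88;-25 40 0 0 0 0 88;-25 40 0 0 0 0 88;-25 40 0 0 0 0 88;-25 40 0 0 0 0 88'
python3 -m pendant '0 0 0 0 0 0 88;0 0 0 0 0 0 88'
python3 - <<'E'
from h import *
p,d=manip.snapshot("wrist");c=manip.get_calibration("wrist");s=manip.state();print(s['ee_pos'],s['tool_rot'],s['time'],c)
cv2.imwrite("pics/w1.png",p);np.savez("w1.npz",p=p,d=d)
for nm,lo,hi,z in(("brass",(15,120,120),(32,255,255),69),("blue",(100,120,60),(130,255,255),124),("white",(0,0,140),(180,60,255),52)):
    for a,ct,px in blobs(p,lo,hi,(0,0,560,420),150):
        w=cast(c,px,z)[:,:2].astype(np.float32); r=cv2.minAreaRect(w)
        print(nm,a,ct.round(1),d[int(ct[1]),int(ct[0])],cast(c,ct,z)[0].round(1),np.round(r[0],1),np.round(r[1],1),round(r[2],1))
E
```

```text
time: 0.7
ee_pos: [180.4, 492.9, 302.4]
tool_rot: [-180.0, 0.0, 108.8]
contact_force: [-0.2, 0.2, -0.2]
width: 87.7
gripper_force: 0.0
time: 1.2
ee_pos: [180.4, 492.9, 302.4]
tool_rot: [-180.0, 0.0, 66.6]
contact_force: [0.4, 0.3, 0.8]
width: 88.0
gripper_force: 0.0
time: 1.9
ee_pos: [370.1, 220.6, 302.7]
tool_rot: [-180.0, 0.0, 66.9]
contact_force: [0.2, 0.6, 0.0]
width: 87.9
gripper_force: 0.0
time: 2.6
ee_pos: [559.3, -50.2, 302.4]
tool_rot: [-180.0, -0.0, 66.9]
contact_force: [0.9, 0.5, 0.8]
width: 87.9
gripper_force: 0.0
time: 2.8
ee_pos: [558.5, -48.8, 302.0]
tool_rot: [-179.9, 0.0, 66.9]
contact_force: [-0.3, -0.5, -0.1]
width: 88.1
gripper_force: 0.0
[558.25045676 -47.9632527  302.32582898] [-1.79935717e+02 -5.94086176e-03  6.69380527e+01] 2.85 {'K': array([[350.81982978,   0.        , 282.62796818],
       [  0.        , 350.81982978, 214.67275601],
       [  0.        ,   0.        ,   1.        ]]), 'xyz': array([584.50506918,  14.10344687, 386.01448464]), 'orientation': array([ 1.64707833e+02,  6.24291808e-02, -2.30799668e+01])}
brass 1835 [286.1 143.5] 309.95813 [578.7  -6.5  69. ] [578.5  -6.9] [48.  32.5] 66.9
brass 841 [285.6 252.3] 334.3667 [ 538.1 -101.2   69. ] [538.7 -99.7] [33.9 30.3] 66.9
brass 178 [ 31.3 323.3] 71.6214 [268.1 -70.7  69. ] [269.  -69.8] [39.7  7.6] 44.1
brass 190 [534.  323.7] 71.73986 [ 741.4 -272.6   69. ] [ 741.5 -272.7] [43.6  8.3] 89.0
brass 197 [ 30.7 355. ] 70.80569 [ 246.1 -102.5   69. ] [ 246.9 -102.2] [31.6 12. ] 79.7
brass 172 [534.4 356.2] 71.26542 [ 733.4 -311.3   69. ] [ 733.3 -311. ] [27.6 10.8] 53.2
blue 1206 [286.4 208.7] 267.60727 [560.7 -48.4 124. ] [560.5 -49. ] [38.3 19.2] 66.5
white 9874 [285.5 184.4] 265.60657 [562.8 -43.1  52. ] [560. -50.] [152.7 100.8] 66.9
white 1242 [380.3 176.2] 367.22226 [649.4 -71.2  52. ] [649. -72.] [34.5 34.7] 63.4
```

View pics/w1.png

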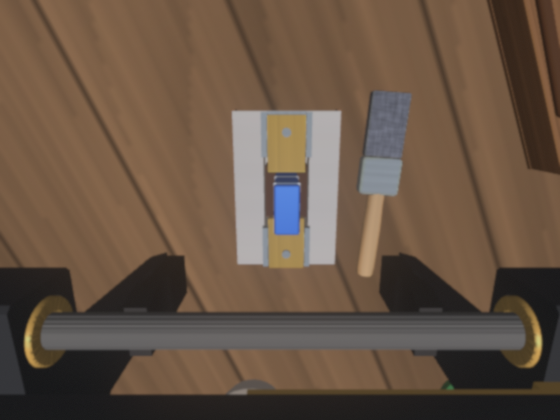

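The mould fits a 153x101 rectangle centred at (560,-50) with its long axis at 66.9°. The tab top is at pixel (287,208), which is (560.5,-49), so the tool is aligned to within 2 mm. Next I descend and grip.

```bash
python3 -m pendant '0 2 40 0 0 0 88;0 0 40 0 0 0 88;0 0 40 0 0 0 88;0 0 25 0 0 0 88;0 0 8 0 0 0 88;0 0 0 0 0 0 88;0 0 0 0 0 0 88'
python3 -m pendant '0 0 0 0 0 0 10;0 0 0 0 0 0 10;0 0 0 0 0 0 10;0 0 0 0 0 0 10;0 0 0 0 0 0 10;0 0 0 0 0 0 10;0 0 0 0 0 0 10;0 0 0 0 0 0 10'
```

```text
time: 3.55
ee_pos: [560.9, -48.8, 151.4]
tool_rot: [179.9, -0.0, 67.0]
contact_force: [-0.1, -0.5, 0.0]
width: 88.0
gripper_force: 0.0
time: 4.35
ee_pos: [560.4, -49.1, 149.7]
tool_rot: [-180.0, -0.0, 66.9]
contact_force: [0.1, 0.3, -0.1]
width: 26.0
gripper_force: 0.0
```

```bash
python3 -m pendant '0 0 0 0 0 0 10;0 0 0 0 0 0 10;0 0 0 0 0 0 10;0 0 0 0 0 0 10;0 0 0 0 0 0 10'
```

```text
time: 4.85
ee_pos: [560.4, -49.1, 149.7]
tool_rot: [-180.0, -0.0, 66.9]
contact_force: [0.4, 0.0, -1.7]
width: 19.8
gripper_force: 30.0
```

```bash
python3 -m pendant '2.8 0 -0.1 0 -0.02 0 10;2.8 0 -0.1 0 -0.02 0 10;2.8 0 -0.1 0 -0.02 0 10;2.8 0 -0.1 0 -0.02 0 10'
python3 -m pendant '2.8 0 -0.1 0 -0.02 0 10;2.8 0 -0.1 0 -0.02 0 10;2.8 0 -0.1 0 -0.02 0 10;2.8 0 -0.1 0 -0.02 0 10'
python3 -m pendant '0 0 0 0 0 0 10;0 0 0 0 0 0 10;0 0 0 0 0 0 10'
cat > look.py <<'E'
from h import *
import sys
p,d=manip.snapshot("wrist");c=manip.get_calibration("wrist");np.savez(sys.argv[1]+".npz",p=p,d=d)
cv2.imwrite(f"pics/{sys.argv[1]}.png",p)
s=manip.state();print(s['ee_pos'],s['tool_rot'],s['time'])
M=np.array([560.3,-49.6]);a=np.radians(66.9);u=np.array([np.cos(a),np.sin(a)]);v=np.array([u[1],-u[0]])
for z,lo,hi in((69,(15,120,120),(32,255,255)),):
    for A,ct,px in blobs(p,lo,hi,(200,0,370,310),60):
        w=cast(c,px,z)[:,:2]-M; y=w@u
        print(A,ct.round(1),'x',np.percentile(w@v,[3,97]).round(1),'y',np.percentile(y,[1,99]).round(1))
E
python3 look.py w2
```

```text
time: 5.25
ee_pos: [564.7, -39.2, 150.0]
tool_rot: [180.0, 4.8, 67.0]
contact_force: [-2.8, -5.2, 2.1]
width: 19.6
gripper_force: 30.0
time: 5.65
ee_pos: [569.2, -29.0, 149.4]
tool_rot: [180.0, 9.4, 67.0]
contact_force: [-2.9, -5.8, 3.0]
width: 19.9
gripper_force: 30.0
time: 5.95
ee_pos: [569.3, -28.8, 149.2]
tool_rot: [180.0, 9.3, 67.0]
contact_force: [-1.8, -4.9, 1.8]
width: 20.0
gripper_force: 30.0
[569.26861674 -28.79746533 149.19818999] [179.96847654   9.24253876  66.94471956] 6.0
7528 [284.2 169. ] x [-15.   16.1] y [29.1 78.3]
```

View pics/w2.png

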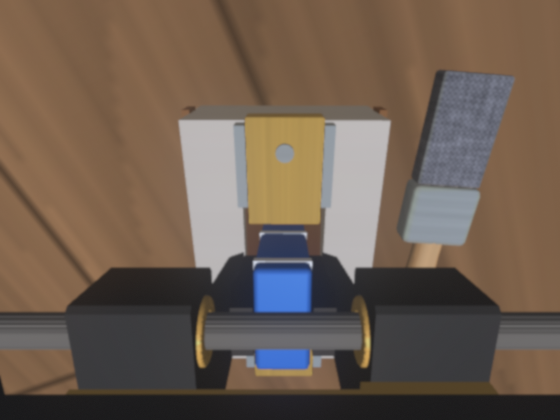

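The left keeper's inner edge is now at about y=+29 (outer edge +78), so it has moved about 7 mm. In the picture it is the brass plate ending at row 222. I now rock the other way.

```bash
python3 -m pendant '-2.8 0 0.16 0 0.02 0 10;-2.8 0 0.16 0 0.02 0 10;-2.8 0 0.16 0 0.02 0 10;-2.8 0 0.16 0 0.02 0 10;-2.8 0 0.16 0 0.02 0 10;-2.8 0 0.16 0 0.02 0 10;-2.8 0 0.16 0 0.02 0 10;-2.8 0 0.16 0 0.02 0 10'
python3 -m pendant '-2.8 0 -0.1 0 0.02 0 10;-2.8 0 -0.1 0 0.02 0 10;-2.8 0 -0.1 0 0.02 0 10;-2.8 0 -0.1 0 0.02 0 10'
python3 -m pendant '-2.8 0 -0.1 0 0.02 0 10;-2.8 0 -0.1 0 0.02 0 10;-2.8 0 -0.1 0 0.02 0 10;-2.8 0 -0.1 0 0.02 0 10'
python3 -m pendant '0 0 0 0 0 0 10;0 0 0 0 0 0 10;0 0 0 0 0 0 10'
python3 look.py w3
```

```text
time: 6.8
ee_pos: [560.3, -49.3, 149.7]
tool_rot: [-180.0, -0.1, 66.9]
contact_force: [0.1, -0.9, -0.0]
width: 19.3
gripper_force: 30.0
time: 7.2
ee_pos: [556.2, -59.0, 150.1]
tool_rot: [180.0, -4.8, 66.9]
contact_force: [1.2, 5.6, 2.6]
width: 19.6
gripper_force: 30.0
time: 7.6
ee_pos: [551.9, -69.3, 149.5]
tool_rot: [179.9, -9.4, 66.9]
contact_force: [2.1, 5.4, 3.2]
width: 19.1
gripper_force: 30.0
time: 7.9
ee_pos: [551.9, -69.5, 149.3]
tool_rot: [180.0, -9.3, 66.9]
contact_force: [1.6, 4.2, 2.1]
width: 19.5
gripper_force: 30.0
[551.87321877 -69.44906849 149.24148958] [179.95912301  -9.24404787  66.94463796] 7.95
6783 [284.3 130.5] x [-15.   16.2] y [30.  78.6]
```

```bash
python3 - <<'E'
from h import *
M=np.array([560.3,-49.6]);a=np.radians(66.9);u=np.array([np.cos(a),np.sin(a)])
for n in("top","side"):
    p,d=manip.snapshot(n);c=manip.get_calibration(n);x0,y0=(265,165) if n=="top" else (270,180)
    cv2.imwrite(f"pics/{n}2.png",cv2.resize(p[y0:y0+90,x0:x0+120],None,fx=6,fy=6))
    for A,ct,px in blobs(p,(15,120,120),(32,255,255),(285,175,365,265),20):
        w=cast(c,px,69)[:,:2]-M; print(n,A,ct.round(1),np.percentile(w@u,[2,98]).round(1))
E
```

```text
top 172 [303.9 199.5] [33.7 81.5]
side 28 [355.8 216. ] [-34.8   5. ]
side 140 [356.6 242.2] [-133.8  -47.3]
side 190 [326.7 239.6] [-79.6 -30.6]
side 28 [294.1 255.6] [-84.  -55.5]
```

View pics/side2.png

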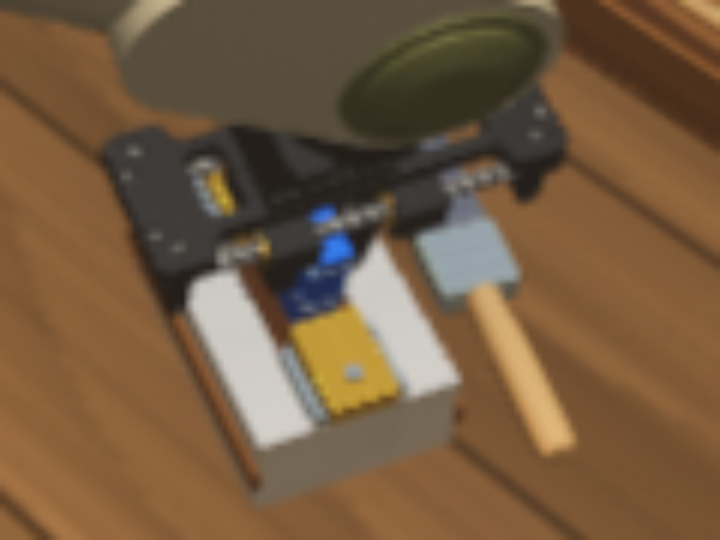

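The side view shows the right keeper's inner edge at about -30 (image centre around (345,360)), so both keepers are back about 7–8 mm. Next I bring the plug upright and lift it gently.

```bash
python3 -m pendant '2.8 0 0.16 0 -0.02 0 10;2.8 0 0.16 0 -0.02 0 10;2.8 0 0.16 0 -0.02 0 10;2.8 0 0.16 0 -0.02 0 10;2.8 0 0.16 0 -0.02 0 10;2.8 0 0.16 0 -0.02 0 10;2.8 0 0.16 0 -0.02 0 10;2.8 0 0.16 0 -0.02 0 10'
python3 -m pendant '0 0 0 0 0 0 10;0 0 -2 0 0 0 10;0 0 -2 0 0 0 10;0 0 -2 0 0 0 10;0 0 -2 0 0 0 10;0 0 0 0 0 0 10'
python3 look.py w4
```

```text
time: 8.85
ee_pos: [560.5, -49.0, 149.7]
tool_rot: [180.0, 0.1, 66.9]
contact_force: [-0.1, -1.9, 0.9]
width: 19.7
gripper_force: 30.0
time: 9.45
ee_pos: [560.5, -49.2, 157.9]
tool_rot: [180.0, -0.0, 66.9]
contact_force: [-0.4, 0.0, -2.1]
width: 19.9
gripper_force: 30.0
[560.40669975 -49.20499418 157.7796471 ] [ 1.79991161e+02 -5.66248873e-03  6.69290823e+01] 9.5
6913 [284.3 146.5] x [-15.1  16.1] y [29.3 78.5]
```

Only the plug's weight shows (about 2–3 N), with no jamming, so I continue lifting.

```bash
python3 -m pendant '0 0 -3 0 0 0 10;0 0 -5 0 0 0 10;0 0 -6 0 0 0 10;0 0 -8 0 0 0 10;0 0 -8 0 0 0 10'
python3 -m pendant '0 0 -10 0 0 0 10;0 0 -10 0 0 0 10;0 0 -10 0 0 0 10;0 0 -10 0 0 0 10;0 0 -7 0 0 0 10;0 0 -3 0 0 0 10;0 0 0 0 0 0 10;0 0 0 0 0 0 10'
python3 look.py w5
python3 - <<'E'
from h import *
p,d=manip.snapshot("side");cv2.imwrite("pics/side3.png",cv2.resize(p[160:280,260:420],None,fx=5,fy=5))
E
```

```text
time: 10.0
ee_pos: [560.5, -49.2, 188.5]
tool_rot: [180.0, -0.0, 66.9]
contact_force: [-0.4, 0.8, -0.7]
width: 19.7
gripper_force: 30.0
time: 10.8
ee_pos: [560.3, -49.1, 237.3]
tool_rot: [-180.0, 0.0, 66.9]
contact_force: [0.5, 0.6, -2.3]
width: 19.7
gripper_force: 30.0
[560.26448589 -49.09015919 237.19585633] [-1.79948581e+02  6.97989029e-03  6.69419451e+01] 10.85
3096 [284.3 137.6] x [-14.6  15.6] y [30.1 78.2]
```

View pics/side3.png

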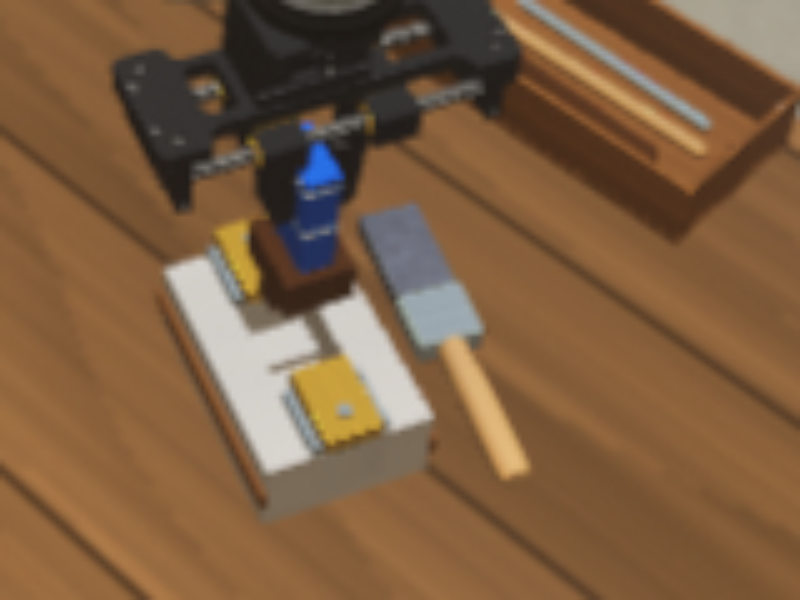

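View pics/w5.png

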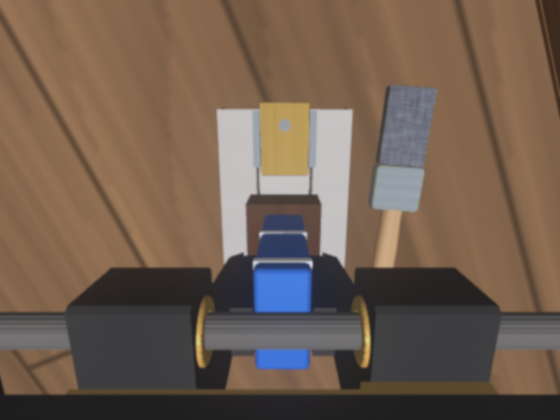

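The plug is out and upright over the seat, clear of the keepers (shoulder at about (300,270) in the side crop). Both keepers are back and the brush hasn't moved.

```bash
python3 -c "
from plant import manip
print(manip.hand_in())"
```

```text
the job is handed in; nothing more can be done
None
```

The plug was rocked free with both keepers pushed back about 7–8 mm, lifted out, and handed in at about 11 s, held upright about 30 mm above the keepers over its seat; the hand-in returned no verdict.

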